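# Lock the spring tilt stand level and put the standard bottle in it

## Task

The empty bottle tilt stand has sprung up. Press its platform down until it lies level on its two rubber stops, without forcing it, and while it is held down slide the bolt by its knob fully home into the keeper so that the platform stays level by itself. Then stand the smaller of the two amber bottles beside the stand upright in the platform's cup, setting it right down and not dropping it, and leave the big amber bottle, the timer and the filter carton where they are.

Things in the scene. Friction and masses are not known exactly. Their poses are not given: they have to be found in the camera images.
- stand: The bottle tilt stand, fixed to the table: grey base plate 240 x 150 mm, 14 mm high with its feet, two hinge cheeks 65 mm high at its far end. Origin at the centre of its underside, on the table; x runs from the bolt end (-x, nearer the robot) to the hinge end (+x), y to the left, z up.
- hinge (a point): Middle of the platform's hinge axis, fixed to the stand at x = +100 mm, z = 52 mm of the stand's frame, same axes; the hinge axis runs along y. Two torsion springs on it push the platform's free end up: held at the knob, the platform needs about 7 to 10 N to be kept near level, less when it stands higher.
- plate_end (a point): Middle of the top face of the platform at its free end, 200 mm from the hinge axis and 4 mm over it, axes as the platform's. The platform is an aluminium plate 188 x 112 x 6 mm, its top 56 mm above the table when level. A cup stands on it; a steel slide bolt 8.4 mm thick runs across its free end in two guide blocks, tops 13 mm above the plate, 42 to 52 mm either side of the middle.
- platform (a joint): Tilt of the platform about its hinge in rad: 0 = parallel to the table; positive = free (bolt) end raised. Unlatched and untouched it rests at about 0.3. It touches the stops somewhere from -0.034 to +0.034, as the stop bar happens to be set. Once latched the spring holds it up against the keeper, about 0.008 above that.
- bolt (a joint): Slide bolt, m: 0 = drawn back, 0.020 = fully home. It slides along the stand's +y (to the left seen from the robot) with 1.5 N of friction, more if pressed hard on the keeper, and stays where it is left. Its nose is inside the keeper from about 0.010 on.
- knob (a point): Centre of the bolt's black round knob, 16 mm thick, moving with bolt and platform. The knob stands up from the plate, its grip part from 26 to 43 mm above the plate's top face (this point is at 30 mm; below the grip part it narrows to 12 mm). It sits 184 mm from the hinge axis and, with the platform level and the bolt drawn, at x = -84 mm, y = -12 mm in the stand's frame, 86 mm above the table.
- stop_bracket: Upright on the base under the platform's free end (frame: the stand's). Clamped to it is a stop bar with two rubber buffers, 38 mm left and right of the middle at x = -79 mm, which carry the lowered platform, and the keeper. The bar is set by hand, buffer tops 44 to 56 mm high: not measured, feel for it. The rubber gives about 2 mm under 20 N; over 30 N on bar or keeper strains the stand.
- keeper_foot (a point): Foot of the keeper on the base, at x = -84 mm, y = +64.5 mm, z = 14 mm of the stand's frame. The keeper is a steel upright, 30 x 9 mm, about 80 mm high, part of the stop bar and set with it; inner face at y = +60 mm. Its window takes the bolt only while the bolt is within 1.5 mm above and 2.3 mm below where it is when the platform just touches the buffers; else the nose hits steel.
- cup_floor (a point): Centre of the cup's floor on the platform; moves and tilts with the platform (z along the plate's normal). At level it lies at x = +15 mm, y = 0 in the stand's frame, 59 mm above the table. The cup's bore is 54 mm wide, a little wider at the mouth; its rim stands 19 mm above its floor and is 66 mm across outside.
- standard_bottle: The smaller amber glass bottle with a black cap, the one for the cup: 48 mm in diameter, 91 mm high, straight-sided up to about 60 mm, cap 30 mm wide over the top 18 mm; 0.12 kg. Origin at the centre of its underside, z up.
- big_bottle: The bigger amber bottle with a red cap, 60 mm in diameter, 111 mm high; too big for the cup, to be left alone. Origin at the centre of its underside. The two bottles stand on the right of the stand and may have changed places.
- lab_timer: White lab timer, 62 x 62 x 20 mm, to be left alone. Origin at the centre of its underside.
- filter_carton: Small white carton, 45 x 85 x 30 mm, to be left alone. Origin at the centre of its underside.
Not all that is in view belongs to the job. Leave any yellow look-alike of the standard_bottle alone.

How it is judged (in metres and radians):
On the way, in this order (a step that is already met when the one before it is completed fails the run):
1. the platform has been pressed down onto its stops (more than 1 N) and lies level (within 0.05 rad), the bolt not yet in the keeper (less than 10 mm out) (value of joint platform between -0.05 and 0.05 rad and value of joint bolt below 0.01 m and contact force between stop_bracket and anything else above 1 N), for 0.2 s.
2. the bolt is home (at least 15 of its 20 mm) with the platform level (value of joint platform between -0.05 and 0.05 rad and value of joint bolt above 0.015 m), for 0.2 s.
3. the smaller bottle stands upright on the floor of the cup, the platform level and bolted (all of step 2 and horizontal distance between standard_bottle and cup_floor below 0.006 m and z of standard_bottle in the frame of cup_floor between -0.004 and 0.004 m and angle between standard_bottle's own z axis and vertical below 0.08 rad), for 0.2 s.
At the end, for the whole second after the job is handed in: The platform lies level (within 0.05 rad) by itself with the bolt at least 15 mm home in its keeper, and the smaller amber bottle stands upright (within 0.08 rad) and at rest on the cup's floor (within 4 mm in height, 6 mm off centre), let go (all of step 3 and linear speed of standard_bottle below 0.02 m/s and velocity of joint platform between -0.05 and 0.05 rad/s and contact force between the fingers and anything else below 0.5 N); the robot touches nothing.
It fails at once if the stop bar is forced: platform on its stops or bolt on the keeper with more than 30 N (contact force between stop_bracket and anything else above 30 N).
It fails at once if the smaller bottle is tipped over (angle between standard_bottle's own z axis and vertical above 0.7 rad).
It fails at once if the smaller bottle is dropped into the cup (faster than 0.35 m/s inside it) (horizontal distance between standard_bottle and cup_floor below 0.008 m and z of standard_bottle in the frame of cup_floor below 0.015 m and linear speed of standard_bottle above 0.35 m/s).
It fails at once if the big bottle, the timer or the filter carton is disturbed (moved more than 20 mm) (distance of any of big_bottle, lab_timer, filter_carton from where it was at the start of the episode above 0.02 m).
It also fails if it takes over 70 s, if anything falls off the work surface, if the arm or the gripper's body presses on something with over 40 N, if the wrist force passes 120 N, or if a joint passes its speed limit or range.

## Robot

A 6-joint arm with a two-finger parallel gripper is mounted at the origin on a cart in front of the work surface, level with it; the furniture and walls round the work are solid. World frame = base frame: x ahead of the robot, y to its left, z up, the work surface at z = 0. Lengths are in mm, angles in rad, forces in N, time in s.
With the tool pointing down it reaches from about 300 to 775 mm from the base axis. Payload 14.6 kg.
Tool frame: the origin (TCP) lies between the finger pads; the fingertips stand manip.tip_reach ahead of it and the grasp point (between the pads) lies 5 mm behind it (manip.tip_reach is the distance from the TCP to the fingertips, in mm); z points along the fingers, y is the line along which they close (so a half turn about z gives the same grasp; the last joint's range is limited). The gripper opens to 94 mm and grips with 3 to 60 N. Pads are 16 mm wide; open, the fingers measure 119 mm over their backs; the gripper's body (75 mm by 177 mm) begins 78 mm behind the grasp point.
Start: joints at [-1.405, 0.3, 1.521, -0, 1.321, -0.067], TCP at [126.88, -535.155, 189.346] pointing down, gripper open.
Joint ranges: [-3.03, 3.03], [-0.79, 2.21], [0.23, 2.52], [-1.04, 4.18], [0, 3.07], [-2.55, 2.55]. Speed limits (rad/s): [2.22, 2.22, 2.57, 3.14, 3.14, 3.14].

## Interface

Orientations are given as [roll, pitch, yaw] about the fixed x, y, z axes, in that order (R = Rz(yaw) Ry(pitch) Rx(roll)).
In Python, from cell import manip gives the robot as it stands. The module is installed in compiled form; this text tells all that it offers.
- The arm moves only by the shell command python3 -m creep 'ROWS' [FORCE]. ROWS is JSON, a list of rows, each a list of 3 entries, a list of its own where there are three numbers: the opening, from -1 (shut) to 1 (fully open), then the shift along the tool's x, y, z in cm, then the turn about the tool's z in units of 5 degrees (1.0 is 5 degrees). In form: [[grip, [tx, ty, tz], roll], ...]. A call has 1 to 12 rows; each row is the pose to reach, as a shift and turn from the pose commanded when the call began, along the tool's axes at that moment; what a row does not reach only later rows make up. A row lasts 1/10 s, in which the tool goes at most 50 mm and 8.59 degrees, less where a joint would pass 70% of its speed; a pose out of reach is approached as far as the arm can. A call with a gripper value outside its range is refused whole. The fingers move at their own pace and stop on an object; FORCE is the grip in N (left out, the last holds). Time passes only in rows, so rows that repeat a pose let the fingers close. It gives the time, the measured TCP pose, the force, the opening and the grip force at its end, in the units of the state.
- manip.read_state(): the state, without advancing time (a new reading comes with each control period).
- manip.camera(name): name is "side" or "top"; returns the picture (480x640x3 uint8, red, green, blue); there is no depth.
- manip.camera_params(name): a dict with "fovy" (degrees; the focal length in pixels is half the picture's height over the tangent of half this angle, whatever the lens; pixels are square), "cx", "cy" (the principal point, pixels), "origin" and "attitude" of the camera in the world. Camera axes: x right, y down, z forward; pixel columns grow to the right and rows downward; lengths in mm; the calibration is good to about 2 mm. A picture is of the moment at which its call begins. camera_params takes no time and is no camera call.
- manip.sign_off(): hands the job in; it is judged then, once.
The state is a dict: "clock": time; "joints": joint angles; "qd": joint speeds; "effort": joint torques, N m; "eef_pos": TCP position; "eef_rot": TCP orientation; "wrist_force": force on the tool from outside, world axes, zero at the start; "moment": the same for the moment, N m; "finger_gap": finger opening in mm; "finger_force": force on a finger pad.
Only numpy, scipy, OpenCV 4.12 (cv2) and the standard library are available. Lean on these libraries where they do the work, as an engineer would, in place of code of your own. Each camera call takes 0.05 s, during which the arm holds its last target. There are 200 camera calls.

## Working session

There is one attempt and no reset: what is moved stays moved. The work goes in short steps, Python scripts to look and compute and a shell command to move; the robot and the scene stay as the last step left them, time stands still between calls to the robot, and variables do not carry over. Pictures are saved under pics/ and viewed, at most 10 in all, crops included, and the job is handed in when it is done.

```bash
mkdir -p pics; python3 - <<'E'
from cell import manip
import cv2
for n in("top","side"):
    cv2.imwrite(f"pics/{n}0.png",manip.camera(n)[:,:,::-1]); print(n,manip.camera_params(n))
print(manip.read_state(),manip.tip_reach)
E
```

```text
top {'fovy': 47.27582892948154, 'cx': 315.8125414897393, 'cy': 241.55043641949564, 'origin': array([ 299.52346817,   23.13266749, 1213.08854355]), 'attitude': array([-2.95377178, -0.02512518, -1.56551263])}
side {'fovy': 48.166514354768054, 'cx': 320.52997630171257, 'cy': 240.71231613512774, 'origin': array([-117.57026178,  940.91575423,  556.3525957 ]), 'attitude': array([-1.96745174e+00,  5.09997083e-04, -2.54311210e+00])}
{'clock': 0.1, 'joints': array([-1.40456091e+00,  3.00375314e-01,  1.52154003e+00,  2.64278435e-06,
        1.32070561e+00, -6.65991894e-02]), 'qd': array([-6.69108466e-04, -3.33177848e-04, -1.43203782e-03,  2.12950077e-03,
        6.16346256e-04, -3.46473143e-05]), 'effort': array([ 3.09913055e-03, -5.32643330e+01, -3.53282654e+01,  7.09975488e-02,
        2.34877708e-02, -6.93775200e-05]), 'eef_pos': array([ 126.85989814, -534.90005028,  188.85624662]), 'eef_rot': array([-3.14056680e+00, -7.09874669e-05,  2.32833910e-01]), 'wrist_force': array([0.00331906, 0.28071723, 0.45054682]), 'moment': array([ 0.04063815,  0.03042893, -0.00942722]), 'finger_force': 0.0, 'finger_gap': 93.80194809780846} 14.0
```

View pics/top0.png

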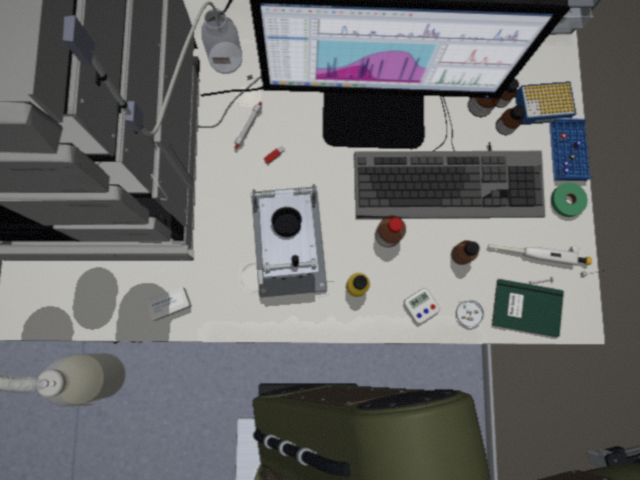

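View pics/side0.png

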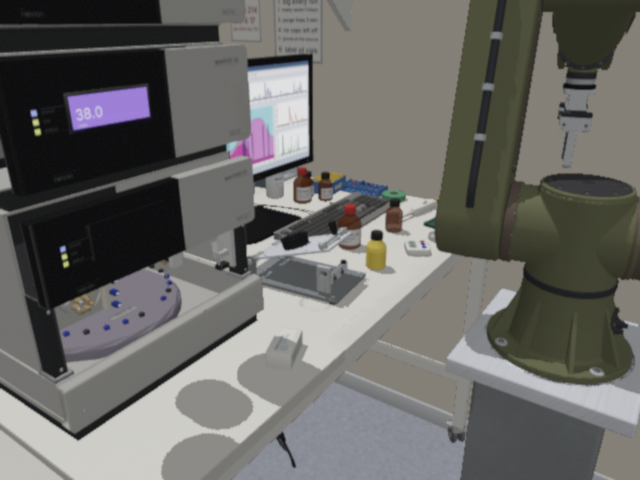

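Top view: stand at about (287,240), knob (295,261), red-capped big bottle (391,230), small amber bottle (465,250), yellow look-alike (358,285), timer (422,306), carton (169,303). Side view: stand at about (310,260), small bottle (394,215). Next, zoomed crops of both.

```bash
cat > h.py <<'E'
import numpy as np, cv2
from cell import manip
from scipy.spatial.transform import Rotation as R
P={n:manip.camera_params(n) for n in("top","side")}
def ray(n,u,v):
    p=P[n]; f=240/np.tan(np.radians(p["fovy"])/2)
    d=R.from_euler("xyz",p["attitude"]).apply([(u-p["cx"])/f,(v-p["cy"])/f,1]); return p["origin"],d/np.linalg.norm(d)
def plane(n,u,v,z):
    o,d=ray(n,u,v); return o+d*(z-o[2])/d[2]
def tri(a,b):
    o1,d1=ray("top",*a); o2,d2=ray("side",*b)
    s=np.linalg.lstsq(np.c_[d1,-d2],o2-o1,rcond=None)[0]
    p,q=o1+s[0]*d1,o2+s[1]*d2; return (p+q)/2,np.linalg.norm(p-q)
def proj(n,X):
    p=P[n]; f=240/np.tan(np.radians(p["fovy"])/2)
    c=R.from_euler("xyz",p["attitude"]).inv().apply(np.array(X)-p["origin"]); return p["cx"]+f*c[0]/c[2],p["cy"]+f*c[1]/c[2]
E
python3 - <<'E'
import cv2,numpy as np
a=cv2.imread("pics/top0.png")[175:305,240:340]; b=cv2.imread("pics/side0.png")[195:305,250:410]
a=cv2.resize(a,None,fx=4,fy=4,interpolation=cv2.INTER_CUBIC)
b=cv2.resize(b,None,fx=5,fy=5,interpolation=cv2.INTER_CUBIC)
cv2.imwrite("pics/tc.png",a);cv2.imwrite("pics/sc.png",b)
E
```

```text
(no output)
```

View pics/tc.png

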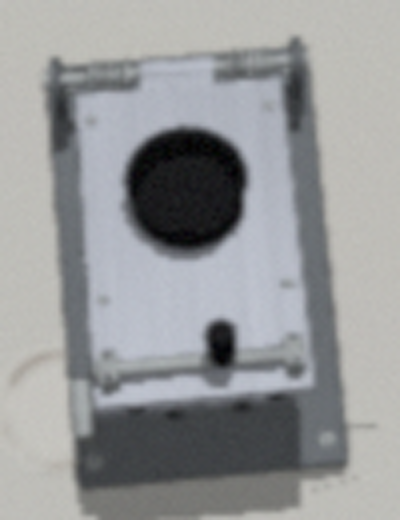

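View pics/sc.png

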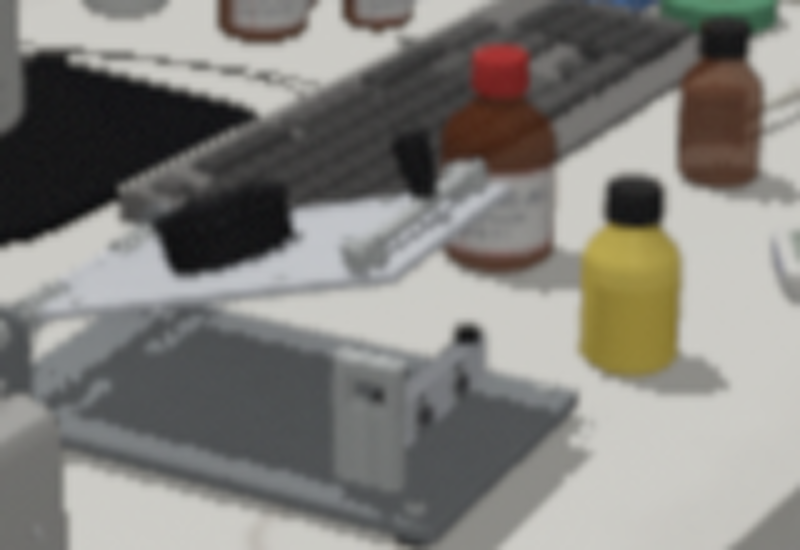

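Crops: top crop shows base front corners at full-frame px (260,297) and (326.7,292.5), cheek tops (253,190.5)/(314,185.5), knob top (295,256.5). The side crop shows the knob at about (332.6,227.6) and the keeper at (324,280).

```bash
python3 - <<'E'
from h import *
np.set_printoptions(precision=1,suppress=True)
T=cv2.imread("pics/top0.png").astype(int);S=cv2.imread("pics/side0.png").astype(int)
def cen(I,x0,x1,y0,y1,th):
    m=(I[y0:y1,x0:x1].max(2)<th); ys,xs=np.nonzero(m); return (xs.mean()+x0,ys.mean()+y0),len(xs),(xs.min()+x0,xs.max()+x0,ys.min()+y0,ys.max()+y0)
print("knobT",kt:=cen(T,288,302,252,270,70)); print("knobS",ks:=cen(S,325,340,218,236,60))
print("knob",tri(kt[0],ks[0]))
print("capT",ct:=cen(T,455,482,238,266,50)); print("capS",cs:=cen(S,386,402,195,208,60)); print("cap",tri(ct[0],cs[0]))
fl=plane("top",260,297,14);fr=plane("top",326.7,292.5,14);cl=plane("top",253,190.5,65);cr=plane("top",314.2,185.5,65)
print("corners",fl,fr,np.linalg.norm(fl-fr),"cheeks",cl,cr)
# base left/right edges as ax check
ax=(cl+cr)/2-(fl+fr)/2; print("yaw axis",np.arctan2(ax[1],ax[0]),"yaw front",np.arctan2(*( -(fl-fr)[:2]*[1,-1])[[0,1]]),"len",np.linalg.norm(ax[:2]))
# cup rim circle: bounding of dark
print("cup",c:=cen(T,268,306,200,240,70))
cS=cen(S,282,309,230,252,60);print(cS,tri(c[0],cS[0]))
# bottle outline in side/top at low plane
print("bottle base by side: ",plane("side",394,231.5,0))
for n,u,v in(("big",391,230,),("yellow",358,285),("timer",422,306)): print(n,plane("top",u,v,80 if n!="timer" else 20))
E
```

```text
knobT ((np.float64(294.6551724137931), np.float64(260.8965517241379)), 58, (np.int64(292), np.int64(297), np.int64(256), np.int64(266)))
knobS ((np.float64(331.73426573426576), np.float64(225.3006993006993)), 143, (np.int64(325), np.int64(338), np.int64(218), np.int64(233)))
knob (array([465.7,  39.8, 142.3]), np.float64(3.9842514279229517))
capT ((np.float64(470.39156626506025), np.float64(248.57831325301206)), 166, (np.int64(463), np.int64(477), np.int64(242), np.int64(255)))
capS ((np.float64(394.2638888888889), np.float64(202.38888888888889)), 72, (np.int64(390), np.int64(399), np.int64(199), np.int64(206)))
cap (array([ 503.3, -329.6,   84. ]), np.float64(1.5851171321292459))
corners [403.4 115.2  14. ] [414.4 -30.2  14. ] 145.84967826156668 cheeks [629. 132.  65.] [641.9  -0.4  65. ]
yaw axis 0.10249185679264299 yaw front 0.07497931624682504 len 227.7739188683208
cup ((np.float64(286.1300578034682), np.float64(221.7485549132948)), 692, (np.int64(272), np.int64(300), np.int64(208), np.int64(236)))
((np.float64(295.23097826086956), np.float64(239.2336956521739)), 368, (np.int64(282), np.int64(308), np.int64(230), np.int64(248))) (array([553.2,  58.2,  96.2]), np.float64(0.39188162349149464))
bottle base by side:  [ 498.7 -326.9    0. ]
big [ 541.6 -163.5   80. ]
yellow [424.1 -92.3  80. ]
timer [ 386.  -237.7   20. ]
```

```bash
python3 - <<'E'
from h import *
np.set_printoptions(precision=1,suppress=True)
print(tri((295,257.5),(331.4,223.4)),tri((295.3,265),(334.5,232.8)))
S=cv2.imread("pics/side0.png").astype(int); m=S[216:240,324:344].max(2)
for r in m: print(*["#" if v<60 else "+" if v<80 else "." for v in r],sep="")
def stand(X,c,y): return c+R.from_euler("z",y).apply(X)
c=np.array([528.6,55,0]);y=.095
for X in([-84,69,94],[-84,60,94],[-120,75,14],[-120,-75,14],[100,0,65],[-65.7,-12,139]): 
  w=stand(X,c,y);print(X,w,proj("top",w),proj("side",w))
E
```

```text
(array([470.2,  38.2, 145.5]), np.float64(0.18435759148959782)) (array([459.7,  38.5, 126. ]), np.float64(3.3882273564085))
+++##++++++##+++++++
##++++++####++++++++
+++++++###+++++++++.
++++######++++#++++.
+++###########++++++
+############+++++++
##++#########+++++++
##++#########+++++++
++++##########++++++
++############++++++
+#############++++.+
##+++########++.....
+++++########+......
++++#########+......
+++##########+......
++##++#######.......
#++++++######.......
++......+####.......
..........++........
....................
....................
....................
....................
....................
[-84, 69, 94] [438.4 115.7  94. ] (np.float64(257.23864470995426), np.float64(276.4744565222914)) (np.float64(323.3578614030507), np.float64(261.30219983804))
[-84, 60, 94] [439.3 106.8  94. ] (np.float64(261.6328280997199), np.float64(276.09667623917005)) (np.float64(325.4518382296099), np.float64(259.6838543473931))
[-120, 75, 14] [402.  118.3  14. ] (np.float64(258.5699402149902), np.float64(297.6393636676807)) (np.float64(337.25006079700574), np.float64(301.1607257865183))
[-120, -75, 14] [416.3 -31.   14. ] (np.float64(327.0706303910748), np.float64(291.6403500674979)) (np.float64(367.25505185176894), np.float64(272.97706452928645))
[100, 0, 65] [628.1  64.5  65. ] (np.float64(284.21851510241373), np.float64(191.2649325322945)) (np.float64(267.8859564410611), np.float64(245.54354620355699))
[-65.7, -12, 139] [464.3  36.8 139. ] (np.float64(295.70517016645715), np.float64(260.9753825019715)) (np.float64(333.9482333884042), np.float64(226.5984487297918))
```

```bash
cat >> h.py <<'E'
def go(X,yaw=None):
    s=manip.read_state(); Rt=R.from_euler("xyz",s["eef_rot"])
    d=Rt.inv().apply(np.array(X)-s["eef_pos"])/10
    x=Rt.as_matrix()[:,0]; t=0 if yaw is None else -np.degrees(yaw-np.arctan2(x[1],x[0]))/5
    print("pos",s["eef_pos"].round(1),"rot",s["eef_rot"].round(3),"F",s["wrist_force"].round(1),"gap",round(s["finger_gap"],1),"t",s["clock"],"| shift",d.round(2),"turn",round(t,2))
E
python3 -m creep '[[0,[0,0,-6],0],[0,[0,0,-6],0],[0,[0,0,-6],0]]' 30; python3 -c "
from h import *
go([466,37.5,210],.095)"
```

```text
clock: 0.4
eef_pos: [127.0, -535.7, 250.9]
eef_rot: [3.138, 0.0, 0.233]
wrist_force: [-0.6, 0.6, -1.3]
finger_gap: 73.5
finger_force: 0.0
pos [ 127.  -535.7  250.9] rot [3.138 0.    0.233] F [-0.6  0.6 -1.3] gap 73.5 t 0.4 | shift [ 46.22 -47.96   3.93] turn 1.58
```

```bash
python3 -m creep '[[0,[23,-24,0],1.6],[0,[23,-24,0],1.6],[0,[23,-24,0],1.6],[0,[23,-24,0],1.6],[0,[23,-24,0],1.6],[0,[46.2,-48,0],1.6],[0,[46.2,-48,0],1.6],[0,[46.2,-48,0],1.6],[0,[46.2,-48,0],1.6],[0,[46.2,-48,0],1.6],[0,[46.2,-48,0],1.6],[0,[46.2,-48,0],1.6]]'; python3 -c "
from h import *
go([466,37.5,200],.095)"
```

```text
clock: 1.6
eef_pos: [432.1, -16.3, 248.0]
eef_rot: [-3.141, 0.002, 0.093]
wrist_force: [1.1, -1.7, 0.8]
finger_gap: 47.2
finger_force: 0.0
pos [432.1 -16.3 248. ] rot [-3.141e+00  2.000e-03  9.300e-02] F [ 1.1 -1.7  0.8] gap 47.2 t 1.6 | shift [ 3.89 -5.03  4.79] turn -0.02
```

```bash
python3 -m creep '[[0,[0,0,0],0],[0,[0,0,0],0]]'; python3 -c "
from h import *
go([466,37.5,195],.095)"
```

```text
clock: 1.8
eef_pos: [431.5, -17.8, 247.9]
eef_rot: [-3.141, 0.003, 0.096]
wrist_force: [-0.2, -0.3, 0.7]
finger_gap: 47.1
finger_force: 0.0
pos [431.5 -17.8 247.9] rot [-3.141e+00  3.000e-03  9.600e-02] F [-0.2 -0.3  0.7] gap 47.1 t 1.8 | shift [ 3.97 -5.17  5.28] turn 0.01
```

```bash
python3 -m creep '[[0,[4,-5.2,0],0],[0,[4,-5.2,0],0],[0,[4,-5.2,5.3],0],[0,[4,-5.2,5.3],0],[0,[4,-5.2,5.3],0],[0,[4,-5.2,5.3],0]]'; python3 - <<'E'
from h import *
import cv2
go([466,37.5,139.6],.095)
a=manip.camera("top")[170:310,230:370,::-1];b=manip.camera("side")[160:300,250:400,::-1]
f=lambda i:cv2.resize(i,(395,395*i.shape[0]//i.shape[1]),interpolation=cv2.INTER_CUBIC)
a,b=f(a),f(b);h=min(len(a),len(b));cv2.imwrite("pics/p1.png",np.hstack([a[:h],b[:h]]))
E
```

```text
clock: 2.4
eef_pos: [467.4, 36.2, 198.1]
eef_rot: [3.141, -0.002, 0.092]
wrist_force: [1.2, -0.7, 0.5]
finger_gap: 47.0
finger_force: 0.0
pos [467.4  36.2 198.1] rot [ 3.141e+00 -2.000e-03  9.200e-02] F [ 1.2 -0.7  0.5] gap 47.0 t 2.4 | shift [-0.14 -0.15  5.85] turn -0.03
```

View pics/p1.png

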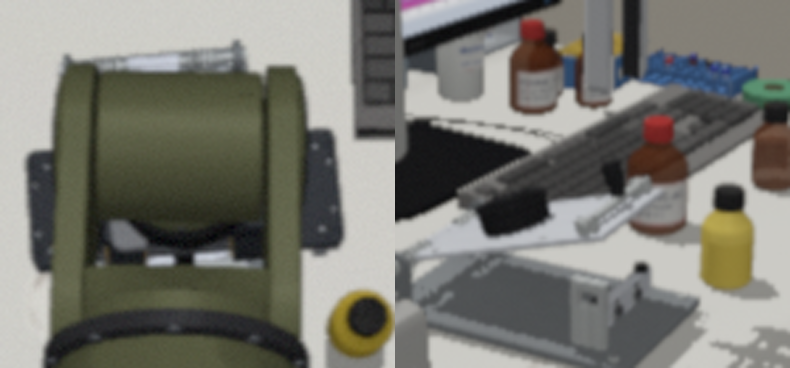

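The side view shows the fingertips about (327,199) hanging above the knob at (332,227); the top view is hidden by the arm. I lower and grip.

```bash
python3 -m creep '[[0,[-0.1,-0.1,3],0],[0,[-0.1,-0.1,5.8],0],[0,[-0.1,-0.1,5.8],0],[0,[-0.1,-0.1,5.8],0]]'; python3 - <<'E'
from h import *
go([466,37.5,139.6],.095)
b=manip.camera("side")[170:290,260:400,::-1]
cv2.imwrite("pics/p2.png",cv2.resize(b,(700,600),interpolation=cv2.INTER_CUBIC))
E
```

```text
clock: 2.9
eef_pos: [466.3, 37.7, 139.7]
eef_rot: [3.141, -0.001, 0.093]
wrist_force: [-0.8, -0.1, 0.2]
finger_gap: 47.4
finger_force: 0.0
pos [466.3  37.7 139.7] rot [ 3.141e+00 -1.000e-03  9.300e-02] F [-0.8 -0.1  0.2] gap 47.4 t 2.9 | shift [-0.03  0.02  0.01] turn -0.02
```

View pics/p2.png

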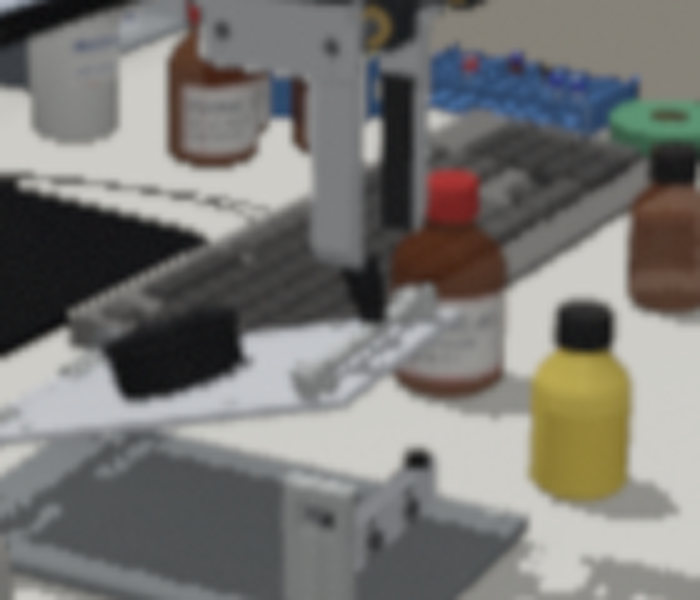

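Knob (crop 367,285) sits between the two fingers (tips at crop 338,255 and 400,220), so closing on it should work.

```bash
python3 -m creep '[[-1,[0,0,0],0],[-1,[0,0,0],0],[-1,[0,0,0],0],[-1,[0,0,0],0],[-1,[0,0,0],0],[-1,[0,0,0],0]]' 25
```

```text
clock: 3.55
eef_pos: [465.8, 37.9, 138.4]
eef_rot: [-3.142, 0.0, 0.093]
wrist_force: [0.5, 0.1, -0.1]
finger_gap: 2.4
finger_force: 0.0
```

```bash
python3 - <<'E'
from h import *
go([466,37.5,139.6],.095)
b=manip.camera("side")[170:290,260:400,::-1]
cv2.imwrite("pics/p3.png",cv2.resize(b,(700,600),interpolation=cv2.INTER_CUBIC))
for X in([463.5,67,125.6],[463.5,61,125.6],[463.5,37,125.6],[465,37,139],[468,37,151]):
  u,v=proj("side",X);print(X,u,v,(u-260)*5,(v-170)*5)
E
```

```text
pos [465.8  37.9 138.4] rot [-3.142  0.     0.093] F [ 0.5  0.1 -0.1] gap 2.4 t 3.55 | shift [ 0.01  0.04 -0.12] turn -0.02
[463.5, 67, 125.6] 326.4456676500298 236.8711879323092 332.228338250149 334.355939661546
[463.5, 61, 125.6] 328.01561799599835 235.9829472313678 340.0780899799918 329.914736156839
[463.5, 37, 125.6] 334.1713735589338 232.50016661344154 370.856867794669 312.5008330672077
[465, 37, 139] 333.6429857755219 226.56016502637638 368.2149288776094 282.8008251318819
[468, 37, 151] 332.51765177926717 221.04867426103812 362.58825889633584 255.24337130519058
```

View pics/p3.png

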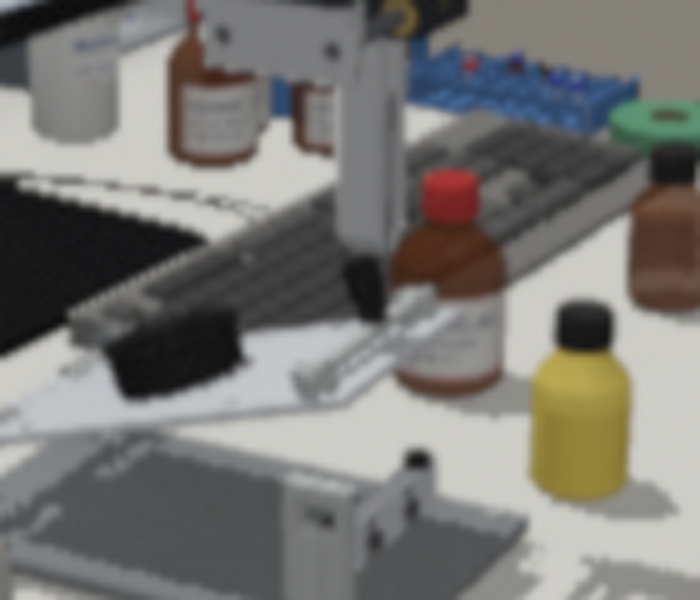

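Fingers closed fully with the tips at about (333,220), at the height of the knob's top rather than around it. I'll check with the body seen from the top in p1 whether that is a lateral or a height offset.

```bash
python3 - <<'E'
from h import *
np.set_printoptions(precision=1,suppress=True)
for z in(280,320): print(z,plane("top",294.6,241,z),np.linalg.norm(plane("top",239.6,245,z)-plane("top",351.3,237,z)))
for z in(124.4,140,153): print(z,plane("side",333,220,z))
# current top view: body ends by dark mask
I=manip.camera("top"); cv2.imwrite("pics/p4.png",cv2.resize(np.ascontiguousarray(I[150:330,220:390,::-1]),None,fx=3.3,fy=3.3))
J=manip.camera("side"); cv2.imwrite("pics/p5.png",cv2.resize(np.ascontiguousarray(J[40:240,260:420,::-1]),None,fx=3,fy=3))
E
python3 -c "
import cv2,numpy as np
a=cv2.imread('pics/p4.png');b=cv2.imread('pics/p5.png');b=cv2.resize(b,None,fx=.5,fy=.5) if 0 else b
h=min(len(a),len(b));o=np.hstack([a[:h],b[:h]]);k=min(1,800/o.shape[1]);o=cv2.resize(o,None,fx=k,fy=k);print(o.shape,k);cv2.imwrite('pics/p6.png',o)"
```

```text
280 [477.6  37.4 280. ] 193.75576764746373
320 [470.   36.8 320. ] 185.44977058052368
124.4 [509.2 -28.7 124.4]
140 [486.6   6.4 140. ]
153 [467.7  35.5 153. ]
(456, 800, 3) 0.7684918347742555
```

View pics/p6.png

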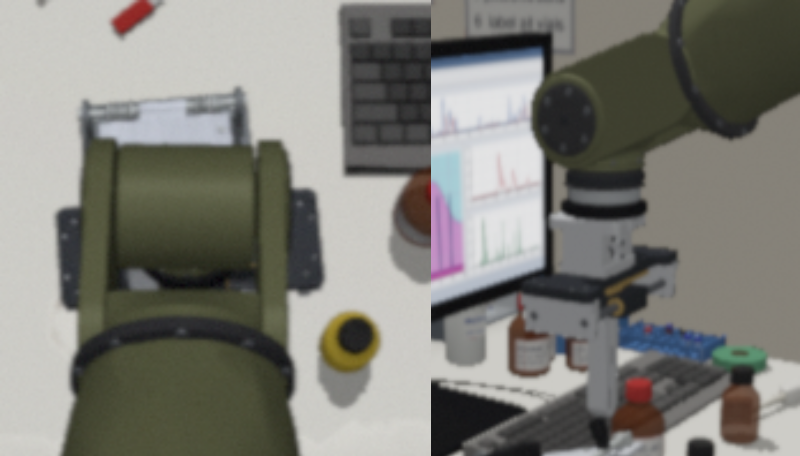

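x/y agree, but the fingertips are about 28 mm higher than the state and tip_reach say (seen at z≈152, expected 124). I'll go by the image: open, then lower 28 mm while watching the force.

```bash
python3 -m creep '[[0,[0,0,0],0],[0,[0,0,0],0],[0,[0,0,0],0],[0,[0,0,0],0],[0,[0,0,0.7],0],[0,[0,0,1.4],0],[0,[0,0,1.4],0]]'; python3 -m creep '[[0,[0,0,0.6],0],[0,[0,0,1.2],0],[0,[0,0,1.2],0]]'; python3 - <<'E'
from h import *
go([466,37.5,139.6],.095)
b=manip.camera("side")[170:290,260:400,::-1]
cv2.imwrite("pics/p7.png",cv2.resize(b,(700,600),interpolation=cv2.INTER_CUBIC))
E
```

```text
clock: 4.4
eef_pos: [465.2, 37.9, 123.1]
eef_rot: [-3.141, 0.002, 0.093]
wrist_force: [-0.1, 0.3, 0.5]
finger_gap: 46.6
finger_force: 0.0
clock: 4.7
eef_pos: [465.4, 37.9, 111.4]
eef_rot: [-3.141, 0.001, 0.093]
wrist_force: [0.6, 0.5, 0.9]
finger_gap: 46.9
finger_force: 0.0
pos [465.4  37.9 111.4] rot [-3.141e+00  1.000e-03  9.300e-02] F [0.6 0.5 0.9] gap 46.9 t 4.7 | shift [ 0.05  0.05 -2.82] turn -0.02
```

View pics/p7.png

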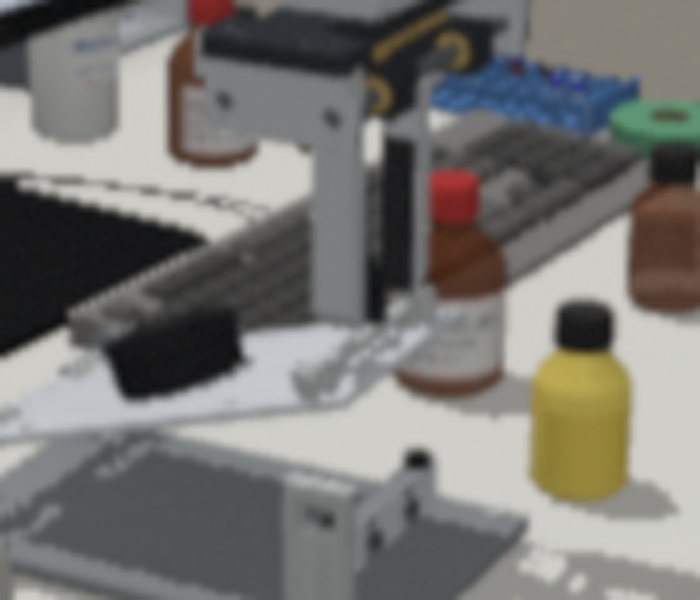

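Fingers now straddle the knob (crop 375,285), tips at crop y≈320 just above the bolt. I grip.

```bash
python3 -m creep '[[-1,[0,0,0],0],[-1,[0,0,0],0],[-1,[0,0,0],0],[-1,[0,0,0],0],[-1,[0,0,0],0]]' 30
```

```text
clock: 5.25
eef_pos: [465.9, 38.0, 112.4]
eef_rot: [-3.142, -0.0, 0.093]
wrist_force: [-0.5, 0.2, 0.6]
finger_gap: 15.2
finger_force: 30.0
```

```bash
python3 -m creep '[[-1,[-0.22,0,0.42],0],[-1,[-0.44,0,0.83],0],[-1,[-0.64,0,1.26],0],[-1,[-0.84,0,1.68],0],[-1,[-1.02,0,2.12],0],[-1,[-1.2,0,2.56],0],[-1,[-1.2,0,2.56],0]]'; python3 -m creep '[[-1,[-0.16,0,0.44],0],[-1,[-0.31,0,0.88],0],[-1,[-0.31,0,0.88],0]]'
```

```text
clock: 5.95
eef_pos: [454.1, 36.7, 86.4]
eef_rot: [3.141, -0.001, 0.093]
wrist_force: [5.6, 0.4, 3.5]
finger_gap: 15.1
finger_force: 30.0
clock: 6.25
eef_pos: [451.0, 36.4, 77.6]
eef_rot: [3.141, -0.001, 0.093]
wrist_force: [6.0, 0.4, 5.5]
finger_gap: 15.2
finger_force: 30.0
```

```bash
for i in 1; do python3 -m creep '[[-1,[-0.05,0,0.3],0],[-1,[-0.1,0,0.5],0],[-1,[-0.1,0,0.5],0]]'; done; python3 -m creep '[[-1,[-0.03,0,0.2],0],[-1,[-0.03,0,0.2],0]]'; python3 -m creep '[[-1,[-0.02,0,0.1],0],[-1,[-0.02,0,0.1],0]]'
```

```text
clock: 6.55
eef_pos: [449.8, 36.3, 72.8]
eef_rot: [3.141, -0.0, 0.093]
wrist_force: [2.1, 0.7, 4.9]
finger_gap: 15.4
finger_force: 30.0
clock: 6.75
eef_pos: [449.4, 36.3, 70.8]
eef_rot: [3.141, -0.0, 0.093]
wrist_force: [2.3, -0.9, 6.8]
finger_gap: 15.5
finger_force: 30.0
clock: 6.95
eef_pos: [449.2, 36.2, 69.9]
eef_rot: [3.141, -0.0, 0.093]
wrist_force: [1.0, -0.2, 7.2]
finger_gap: 15.2
finger_force: 30.0
```

```bash
f(){ grep -E "pos|wrist"; }; python3 -m creep '[[-1,[-0.01,0,0.1],0],[-1,[-0.01,0,0.1],0]]'|f; python3 -m creep '[[-1,[-0.01,0,0.1],0],[-1,[-0.01,0,0.1],0]]'|f; python3 -m creep '[[-1,[-0.01,0,0.1],0],[-1,[-0.01,0,0.1],0]]'|f
```

```text
eef_pos: [449.0, 36.2, 68.8]
wrist_force: [0.5, -0.3, 7.2]
eef_pos: [448.8, 36.2, 67.8]
wrist_force: [-0.3, -0.8, 7.3]
eef_pos: [448.7, 36.2, 66.8]
wrist_force: [0.1, -0.6, 9.0]
```

```bash
f(){ grep -E "pos|wrist"; }; python3 -m creep '[[-1,[0,0,0.1],0],[-1,[0,0,0.1],0]]'|f; python3 -m creep '[[-1,[0,0,0.05],0],[-1,[0,0,0.05],0]]'|f
```

```text
eef_pos: [448.5, 36.2, 65.7]
wrist_force: [-0.6, -1.1, 9.0]
eef_pos: [448.4, 36.2, 65.3]
wrist_force: [-1.9, -1.1, 8.6]
```

```bash
f(){ grep -E "pos|wrist"; }; python3 -m creep '[[-1,[0.01,0,0.1],0],[-1,[0.01,0,0.1],0]]'|f; python3 -m creep '[[-1,[0,0,0.1],0],[-1,[0,0,0.1],0]]'|f;python3 -m creep '[[-1,[0,0,0.05],0],[-1,[0,0,0.05],0]]'|f
```

```text
eef_pos: [448.4, 36.1, 64.2]
wrist_force: [-1.8, -1.2, 7.8]
eef_pos: [448.2, 36.1, 63.1]
wrist_force: [-3.3, -0.6, 9.7]
eef_pos: [448.1, 36.1, 62.6]
wrist_force: [-3.7, -0.7, 9.8]
```

```bash
f(){ grep -E "pos|wrist"; }; python3 -m creep '[[-1,[-0.05,0,0.1],0],[-1,[-0.05,0,0.1],0]]'|f; python3 -m creep '[[-1,[-0.02,0,0.1],0],[-1,[-0.02,0,0.1],0]]'|f;python3 -m creep '[[-1,[-0.02,0,0.05],0],[-1,[-0.02,0,0.05],0]]'|f
```

```text
eef_pos: [448.0, 36.1, 61.8]
wrist_force: [-1.6, -0.3, 7.7]
eef_pos: [447.9, 36.1, 60.8]
wrist_force: [-1.0, -0.8, 9.8]
eef_pos: [447.8, 36.1, 60.4]
wrist_force: [-0.3, -0.2, 9.0]
```

```bash
f(){ grep -E "pos|wrist"; }; python3 -m creep '[[-1,[-0.01,0,0.1],0],[-1,[-0.01,0,0.1],0]]'|f; python3 -m creep '[[-1,[0,0,0.05],0],[-1,[0,0,0.05],0]]'|f;python3 -m creep '[[-1,[0,0,0.05],0],[-1,[0,0,0.05],0]]'|f
```

```text
eef_pos: [447.7, 36.1, 59.3]
wrist_force: [-1.4, -0.9, 8.5]
eef_pos: [447.7, 36.1, 58.9]
wrist_force: [-0.2, -1.8, 9.0]
eef_pos: [447.6, 36.1, 58.4]
wrist_force: [-1.0, -0.5, 9.3]
```

```bash
f(){ grep -E "pos|wrist"; }; python3 -m creep '[[-1,[0,0,0.05],0],[-1,[0,0,0.05],0]]'|f; python3 -m creep '[[-1,[0,0,0.05],0],[-1,[0,0,0.05],0]]'|f
```

```text
eef_pos: [447.5, 36.1, 57.8]
wrist_force: [-1.5, -1.1, 9.8]
eef_pos: [447.5, 36.0, 57.6]
wrist_force: [-3.6, -2.0, 13.0]
```

```bash
f(){ grep -E "pos|wrist|clock"; }; python3 -m creep '[[-1,[-0.02,0,0.04],0],[-1,[-0.02,0,0.04],0],[-1,[-0.02,0,0.04],0]]'|f; python3 -m creep '[[-1,[0,0,0],0],[-1,[0,0,0],0],[-1,[0,0,0],0]]'|f
```

```text
clock: 10.45
eef_pos: [447.6, 36.0, 57.5]
wrist_force: [-4.2, -1.5, 17.0]
clock: 10.75
eef_pos: [447.6, 36.0, 57.5]
wrist_force: [-4.6, -1.6, 16.4]
```

Clear buffer contact (force jumps from 9.5 to 16.5 N and z stops). Now I slide the bolt, along tool −y.

```bash
f(){ grep -E "pos|wrist|clock|gap"; }; python3 -m creep '[[-1,[0,-0.2,0],0],[-1,[0,-0.4,0],0],[-1,[0,-0.6,0],0],[-1,[0,-0.8,0],0],[-1,[0,-0.8,0],0]]'|f; python3 -m creep '[[-1,[0,-0.15,0],0],[-1,[0,-0.3,0],0],[-1,[0,-0.45,0],0],[-1,[0,-0.45,0],0]]'|f
```

```text
clock: 11.25
eef_pos: [446.7, 44.2, 57.5]
wrist_force: [-4.8, -0.3, 17.8]
finger_gap: 14.7
clock: 11.65
eef_pos: [446.3, 48.6, 57.5]
wrist_force: [-5.9, 0.1, 18.2]
finger_gap: 15.1
```

```bash
f(){ grep -E "pos|wrist|gap"; }; python3 -m creep '[[-1,[0,-0.15,0],0],[-1,[0,-0.3,0],0],[-1,[0,-0.4,0],0],[-1,[0,-0.4,0],0]]'|f; python3 -m creep '[[-1,[0,-0.1,0],0],[-1,[0,-0.1,0],0]]'|f;  python3 -m creep '[[-1,[0,-0.1,0],0],[-1,[0,-0.1,0],0]]'|f
```

```text
eef_pos: [445.9, 52.5, 57.5]
wrist_force: [-5.7, -0.7, 18.8]
finger_gap: 15.2
eef_pos: [445.8, 53.5, 57.5]
wrist_force: [-5.1, -1.6, 18.5]
finger_gap: 15.6
eef_pos: [445.7, 54.5, 57.5]
wrist_force: [-5.3, -1.5, 16.7]
finger_gap: 15.2
```

```bash
f(){ grep -E "pos|wrist|gap"; }; python3 -m creep '[[-1,[0,-0.1,0],0],[-1,[0,-0.1,0],0]]'|f; python3 -m creep '[[-1,[0,-0.1,0],0],[-1,[0,-0.1,0],0]]'|f
```

```text
eef_pos: [445.6, 55.5, 57.5]
wrist_force: [-5.6, -0.8, 17.8]
finger_gap: 14.9
eef_pos: [445.6, 55.8, 57.5]
wrist_force: [-5.9, -8.3, 18.1]
finger_gap: 14.9
```

End stop felt (−8 N in y). I ease off, let the platform rise onto the keeper, and look at the force.

```bash
f(){ grep -E "pos|wrist|gap"; }; python3 -m creep '[[-1,[0,0.08,-0.05],0],[-1,[0,0.08,-0.1],0],[-1,[0,0.08,-0.15],0],[-1,[0,0.08,-0.15],0]]'|f; python3 -m creep '[[-1,[0.03,0,-0.05],0],[-1,[0.03,0,-0.05],0]]'|f
```

```text
eef_pos: [445.7, 55.6, 58.5]
wrist_force: [-1.0, -1.6, 8.2]
finger_gap: 15.1
eef_pos: [445.7, 55.6, 58.9]
wrist_force: [-2.1, -1.7, 9.5]
finger_gap: 15.1
```

```bash
f(){ grep -E "pos|wrist|gap"; }; python3 -m creep '[[-1,[0,0,-0.05],0],[-1,[0,0,-0.05],0]]'|f; python3 -m creep '[[-1,[0,0,-0.05],0],[-1,[0,0,-0.05],0]]'|f
```

```text
eef_pos: [445.8, 55.6, 59.5]
wrist_force: [-0.8, -1.3, 9.3]
finger_gap: 15.0
eef_pos: [445.8, 55.7, 59.8]
wrist_force: [-0.4, -0.8, 5.6]
finger_gap: 15.3
```

```bash
f(){ grep -E "pos|wrist|gap"; }; python3 -m creep '[[-1,[0,0,-0.05],0],[-1,[0,0,-0.05],0]]'|f; python3 -m creep '[[-0.3,[0,0,0],0],[-0.3,[0,0,0],0],[-0.3,[0,0,0],0],[-0.3,[0,0,0],0]]'|f;  python3 -m creep '[[-0.3,[0,0,-5],0],[-0.3,[0,0,-10],0],[-0.3,[0,0,-15],0],[-0.3,[0,0,-15],0],[0.7,[0,0,-15],0],[0.7,[0,0,-15],0]]'; python3 - <<'E'
from h import *
np.set_printoptions(precision=1,suppress=True)
go([503,-329,200],.095)
E
```

```text
eef_pos: [445.8, 55.7, 60.1]
wrist_force: [1.2, -0.7, 2.2]
finger_gap: 15.2
eef_pos: [446.2, 55.9, 60.4]
wrist_force: [-0.2, 1.1, 0.9]
finger_gap: 32.7
clock: 15.05
eef_pos: [445.8, 55.9, 209.2]
eef_rot: [-3.141, 0.002, 0.093]
wrist_force: [0.4, -0.3, -0.3]
finger_gap: 45.5
finger_force: 0.0
pos [445.8  55.9 209.2] rot [-3.1  0.   0.1] F [ 0.4 -0.3 -0.3] gap 45.5 t 15.05 | shift [ 2.1 38.9  0.9] turn -0.02
```

```bash
python3 -m creep '[[0.4,[2.1,20,0],0],[0.4,[2.1,20,0],0],[0.4,[2.1,20,0],0],[0.4,[2.1,38.9,0],0],[0.4,[2.1,38.9,0],0],[0.4,[2.1,38.9,0],0],[0.4,[2.1,38.9,0],0],[0.4,[2.1,38.9,0],0],[0.4,[2.1,38.9,0],0],[0.4,[2.1,38.9,0],0],[0.4,[2.1,38.9,0],0]]'|grep clock; python3 - <<'E'
from h import *
np.set_printoptions(precision=1,suppress=True)
go([503,-329.5,100],.095)
s=manip.read_state();c=s["eef_pos"]
I=manip.camera("side");cv2.imwrite("pics/s8.png",I[:,:,::-1])
for k in(29,23): print([proj("side",c+np.array([0,sg*(s["finger_gap"]/2+6),dz])) for sg in(1,-1) for dz in(-14,14)])
u,v=proj("side",c+np.array([0,39,14])); u0,v0=int(u)-30,int(v)-35
b=I[v0:v0+100,u0:u0+100,::-1]; print(u0,v0)
cv2.imwrite("pics/p8.png",cv2.resize(np.ascontiguousarray(b),(600,600),interpolation=cv2.INTER_CUBIC))
E
```

```text
clock: 16.15
pos [ 503.4 -328.4  209.7] rot [-3.1  0.   0.1] F [ 0.3  0.4 -0.5] gap 65.6 t 16.15 | shift [-0.   0.1 11. ] turn -0.01
[(np.float64(389.7382217466818), np.float64(165.77264552565143)), (np.float64(390.27176036420536), np.float64(155.20399737202507)), (np.float64(403.0326792064406), np.float64(159.68207545756331)), (np.float64(403.6437381107121), np.float64(149.49973054293517))]
[(np.float64(389.7382217466818), np.float64(165.77264552565143)), (np.float64(390.27176036420536), np.float64(155.20399737202507)), (np.float64(403.0326792064406), np.float64(159.68207545756331)), (np.float64(403.6437381107121), np.float64(149.49973054293517))]
360 120
```

```bash
python3 - <<'E'
import cv2,numpy as np
d=np.abs(cv2.imread("pics/s8.png").astype(int)-cv2.imread("pics/side0.png")).max(2)
for v in range(144,176): print(v,"".join("#" if x>25 else "." for x in d[v,380:416]))
E
```

```text
144 ....................#######.........
145 ....................######..........
146 ....................######..........
147 ....................######..........
148 ....................######..........
149 ....................................
150 ....................................
151 ....................................
152 ....................................
153 ....................................
154 ....................................
155 ....................................
156 ....................................
157 ....................................
158 ....................................
159 ....................................
160 ....................................
161 ....................................
162 ....................................
163 ....................................
164 ....................................
165 ....................................
166 ....................................
167 ....................................
168 ....................................
169 ....................................
170 ....................................
171 ....................................
172 ....................................
173 ....................................
174 ....................................
175 ....................................
```

Differencing confirms it: the fingertip ends at row 149, i.e. eef z + 14 mm. I descend to put the tips about 32 mm above the table.

```bash
python3 -m creep '[[0.4,[0,0.1,5],0],[0.4,[0,0.1,10],0],[0.4,[0,0.1,13],0],[0.4,[0,0.1,15],0],[0.4,[0,0.1,17],0],[0.4,[0,0.1,19.2],0],[0.4,[0,0.1,19.2],0]]'|grep -E "pos|wrist"; python3 -m creep '[[-1,[0,0,0],0],[-1,[0,0,0],0],[-1,[0,0,0],0],[-1,[0,0,0],0]]' 15
```

```text
eef_pos: [502.5, -328.5, 16.2]
wrist_force: [0.8, 0.3, 0.6]
clock: 17.3
eef_pos: [504.3, -330.8, 20.0]
eef_rot: [3.14, -0.002, 0.093]
wrist_force: [0.1, 1.0, 6.7]
finger_gap: 47.0
finger_force: 15.0
```

```bash
python3 -m creep '[[-1,[0,0,0],0],[-1,[0,0,0],0]]'
```

```text
clock: 17.5
eef_pos: [504.3, -330.8, 20.0]
eef_rot: [3.14, -0.002, 0.093]
wrist_force: [-0.5, 1.2, 6.6]
finger_gap: 47.4
finger_force: 15.0
```

```bash
python3 -m creep '[[-1,[0,0,-0.3],0],[-1,[0,0,-0.5],0],[-1,[0,0,-0.5],0]]'; python3 - <<'E'
from h import *
np.set_printoptions(precision=1,suppress=True)
I=manip.camera("side")[:,:,::-1];cv2.imwrite("pics/s9.png",I);T=manip.camera("top")[:,:,::-1];cv2.imwrite("pics/t9.png",T)
a=np.ascontiguousarray(I[120:260,340:450]);b=np.ascontiguousarray(T[200:300,420:520])
a=cv2.resize(a,(440,560),interpolation=cv2.INTER_CUBIC)
m=(I.astype(int).max(2)<60)[190:212,384:406]
for r in m: print("".join(".#"[int(x)] for x in r))
cv2.imwrite("pics/p9.png",a)
E
```

```text
clock: 17.8
eef_pos: [503.6, -330.5, 23.9]
eef_rot: [3.141, -0.0, 0.093]
wrist_force: [0.4, -0.9, -1.1]
finger_gap: 47.2
finger_force: 15.0
......................
......................
...............##.....
..............###.....
.............####.....
.............####.....
.............####.....
.............####.....
.............####.....
.............####.....
............#####.....
............#####.....
............#####.....
#...........#####.....
............#####.....
............#####.....
............####......
.............###......
...............#......
......................
......................
......................
```

```bash
python3 -m creep '[[-1,[0,0,-4],0],[-1,[0,0,-8],0],[-1,[0,0,-12],0],[-1,[0,0,-16],0],[-1,[0,0,-16],0],[-1,[0,0,-16],0]]'|grep -E "pos|wrist|gap"; python3 - <<'E'
from h import *
np.set_printoptions(precision=1,suppress=True)
T=cv2.imread("pics/t9.png").astype(int); m=(T.max(2)<70).astype(np.uint8)
m[:200]=0;m[250:]=0;m[:,:262]=0;m[:,312:]=0
n,l,st,ce=cv2.connectedComponentsWithStats(m);k=1+st[1:,4].argmax();print(st[k],ce[k])
x,y,w,h,a=st[k]
# predicted extents for cup centre hypotheses
th=np.linspace(0,6.28,200)
for c in([545,57.2],[543.5,56.5]):
  p=np.array([proj("top",[c[0]+33*np.cos(t),c[1]+33*np.sin(t),z]) for t in th for z in(56,78)]);print(c,p.min(0),p.max(0))
J=manip.camera("side")[:,:,::-1];cv2.imwrite("pics/s10.png",J);T2=manip.camera("top")[:,:,::-1];cv2.imwrite("pics/t10.png",T2)
go([545,57.2,150])
s=manip.read_state()["eef_pos"];u,v=proj("side",[503,-330,s[2]+14]);print(u,v)
a=cv2.resize(np.ascontiguousarray(J[int(v)-40:int(v)+80,int(u)-60:int(u)+60]),(400,400),interpolation=cv2.INTER_CUBIC)
b=cv2.resize(np.ascontiguousarray(J[200:320,250:370]),(400,400),interpolation=cv2.INTER_CUBIC)
cv2.imwrite("pics/p10.png",np.hstack([a,b]))
E
```

```text
eef_pos: [503.6, -330.5, 183.6]
wrist_force: [0.9, 0.1, -1.2]
finger_gap: 47.6
[273 214  28  29 641] [286.9 227.8]
[545, 57.2] [271.2 212.4] [302.4 244.8]
[543.5, 56.5] [271.5 213.1] [302.8 245.5]
pos [ 503.1 -330.1  181.8] rot [-3.1  0.   0.1] F [-0.4 -1.  -1.4] gap 47.2 t 18.6 | shift [  7.8 -38.2   3.2] turn 0
396.927115330845 162.51177101753615
```

View pics/p10.png

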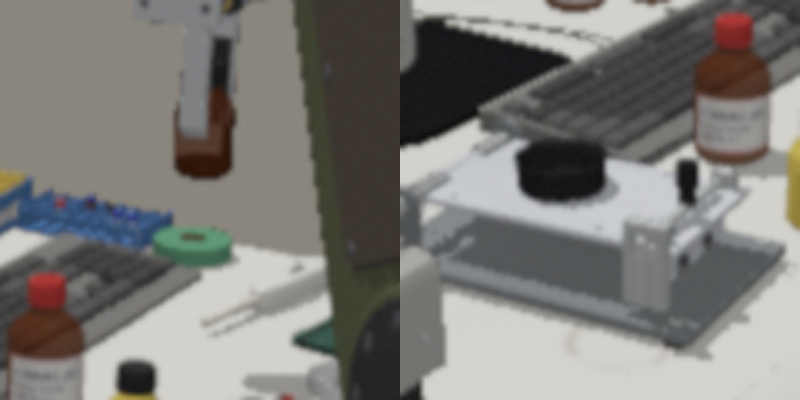

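The bottle hangs upright in the fingers (underside about crop 203,170), and the stand is level, with the bolt in the keeper. Now I measure the bottle's offset in the hand and the cup numerically.

```bash
python3 - <<'E'
from h import *
np.set_printoptions(precision=1,suppress=True)
J=cv2.imread("pics/s10.png").astype(int)
m=((J[...,2]-J[...,0]>18)&(J.max(2)<140)).astype(np.uint8)
# bottle rows near v~170..177
for v in range(158,180):
    c=np.nonzero(m[v,380:415])[0]
    if len(c): print(v,c.min()+380,c.max()+380)
p=manip.read_state()["eef_pos"]
for z in(162,167,172): print("pred",z,[np.round(proj("side",[p[0]+dx,p[1],z]),1) for dx in(-3,0,3)])
k=(J.max(2)<60).astype(np.uint8);k[:,:282]=0;k[:,315:]=0;k[:238]=0;k[265:]=0
n,l,st,ce=cv2.connectedComponentsWithStats(k);i=1+st[1:,4].argmax();print("cup side",st[i],ce[i])
th=np.linspace(0,6.28,200)
for c in([545,57],[543,57],[545,59]):
  q=np.array([proj("side",[c[0]+33*np.cos(t),c[1]+33*np.sin(t),z]) for t in th for z in(56,78)]);print(c,q.min(0),q.max(0))
E
```

```text
158 388 405
159 388 405
160 388 405
161 388 404
162 388 404
163 388 404
164 388 404
165 388 404
166 388 404
167 388 404
168 388 404
169 388 404
170 389 404
171 389 404
172 389 404
173 390 403
174 393 402
pred 162 [array([397.2, 175. ]), array([396.2, 174.8]), array([395.2, 174.6])]
pred 167 [array([397.3, 173.2]), array([396.3, 173. ]), array([395.3, 172.8])]
pred 172 [array([397.4, 171.4]), array([396.4, 171.2]), array([395.4, 171. ])]
cup side [285 242  27  18 413] [298.2 250.2]
[545, 57] [283.8 241.6] [313.4 262.5]
[543, 57] [284.5 241.8] [314.1 262.7]
[545, 59] [283.3 241.9] [312.9 262.8]
```

```bash
python3 -m creep '[[-1,[0.8,-4,0],0],[-1,[1.6,-8,0],0],[-1,[2.4,-12,0],0],[-1,[3.3,-16,0],0],[-1,[4.1,-20,0],0],[-1,[4.9,-24,0],0],[-1,[5.7,-28,0],0],[-1,[6.5,-32,0],0],[-1,[7.3,-36,0],0],[-1,[7.8,-38.2,0],0],[-1,[7.8,-38.2,0],0],[-1,[7.8,-38.2,0],0]]' 15|grep -E "wrist"; python3 -m creep '[[-1,[0,0,0],0],[-1,[0,0,0],0]]'|grep -E "wrist"; python3 - <<'E'
from h import *
go([545,57.2,112],.095)
E
```

```text
wrist_force: [0.1, 0.0, -1.9]
wrist_force: [-0.1, -0.1, -1.5]
pos [545.6  56.1 183.3] rot [3.142e+00 1.000e-03 9.200e-02] F [-0.1 -0.1 -1.5] gap 47.0 t 20.0 | shift [-0.04 -0.11  7.13] turn -0.04
```

```bash
python3 -m creep '[[-1,[0,-0.1,3],0],[-1,[0,-0.1,5],0],[-1,[0,-0.1,7],0],[-1,[0,-0.1,7],0],[-1,[0,-0.1,7],0]]'|grep -E "wrist"; python3 - <<'E'
from h import *
np.set_printoptions(precision=1,suppress=True)
go([545,57.2,112],.095)
p=manip.read_state()["eef_pos"]
J=manip.camera("side")[:,:,::-1].astype(int);cv2.imwrite("pics/s11.png",J)
m=((J[...,2]-J[...,0]>18)&(J.max(2)<140))
for v in range(220,262):
    s=J[v,275:325]; print(v,"".join("A" if m[v,u] else "#" if J[v,u].max()<60 else "." for u in range(275,325)))
for z in(90,100): print("pred",z,[np.round(proj("side",[p[0]+dx,p[1],z]),1) for dx in(-3,0,3)])
E
```

```text
wrist_force: [0.2, 0.5, 0.2]
pos [545.8  57.6 114.1] rot [ 3.1 -0.   0.1] F [0.2 0.5 0.2] gap 47.2 t 20.5 | shift [-0.1  0.   0.2] turn -0.03
220 ##########...........AAAAAAAAAAAA.................
221 ##########............AAAAAAAAAAA.................
222 ##########............AAAAAAAAAAAA................
223 ##########............AAAAAAAAAAAA................
224 ##########............AAAAAAAAAAAA................
225 ##########............AAAAAAAAAAAA.#.........#....
226 #########.............AAAAAAAAAAAA........#.......
227 #######...............AAAAAAAAAAAA...............#
228 #####.................AAAAAAAAAAAA................
229 ###..........AAA......AAAAAAAAAAAA...........#....
230 #...........AAAAAAAAAAAAAAAAAAAAAA##........#.....
231 ............AAAAAAAAAAAAAAAAAAAAAA#.......#.......
232 ............AAAAAAAAAAAAAAAAAAAAAA................
233 ............AAAAAAAAAAAAAAAAAAAAA.....#...........
234 ............AAAAAAAAAAAAAAAAAAAAAA................
235 .............AAAAAAAAAAAAAAAAAAAAA................
236 .............AAAAAAAAAAAAAAAAAAAAA................
237 .............AAAAAA
[... 926 characters left out ...]
.#########################..............
255 ...........#########################..............
256 ............########################..............
257 .............######################...............
258 ..............##################..................
259 .................############.....................
260 ..................................................
261 ..................................................
pred 90 [array([299.1, 242.7]), array([298. , 242.4]), array([297. , 242.1])]
pred 100 [array([299.1, 238.6]), array([298. , 238.3]), array([296.9, 238. ])][ WARN:0@2.155] global loadsave.cpp:1063 imwrite_ Unsupported depth image for selected encoder is fallbacked to CV_8U.
```

```bash
f(){ grep -E "pos|wrist"; }; python3 -m creep '[[-1,[-0.1,0,0.6],0],[-1,[-0.1,0,1.2],0],[-1,[-0.1,0,1.6],0],[-1,[-0.1,0,1.6],0]]'|f; python3 -m creep '[[-1,[0,0,0.3],0],[-1,[0,0,0.6],0],[-1,[0,0,0.6],0]]'|f
```

```text
eef_pos: [544.3, 58.0, 96.9]
wrist_force: [0.7, 0.2, -1.2]
eef_pos: [544.4, 58.0, 91.1]
wrist_force: [0.7, 0.2, -0.8]
```

```bash
f(){ grep -E "pos|wrist"; }; python3 -m creep '[[-1,[0,0,0.2],0],[-1,[0,0,0.4],0],[-1,[0,0,0.4],0]]'|f; python3 -m creep '[[-1,[0,0,0.2],0],[-1,[0,0,0.2],0]]'|f
```

```text
eef_pos: [544.5, 58.0, 87.2]
wrist_force: [-0.4, -0.7, -1.2]
eef_pos: [544.5, 58.0, 85.3]
wrist_force: [0.1, -0.7, -1.7]
```

```bash
f(){ grep -E "pos|wrist"; }; python3 -m creep '[[-1,[0,0,0.2],0],[-1,[0,0,0.4],0],[-1,[0,0,0.4],0]]'|f; python3 -m creep '[[-1,[0,0,0.1],0],[-1,[0,0,0.1],0]]'|f;python3 -m creep '[[-1,[0,0,0.1],0],[-1,[0,0,0.1],0]]'|f
```

```text
eef_pos: [544.4, 58.0, 81.2]
wrist_force: [-0.9, -0.4, -0.9]
eef_pos: [544.7, 58.0, 80.6]
wrist_force: [-0.3, -0.5, -0.5]
eef_pos: [545.1, 58.0, 80.2]
wrist_force: [0.9, 0.3, 4.3]
```

Contact at eef z≈80.5, about where the floor was expected (the rim would be about 19 mm higher). I release.

```bash
f(){ grep -E "pos|wrist|gap"; }; python3 -m creep '[[-1,[0,0,-0.05],0],[0.2,[0,0,-0.05],0],[0.2,[0,0,-0.05],0],[0.4,[0,0,-0.05],0],[0.4,[0,0,-0.05],0],[0.4,[0,0,-0.05],0]]'|f; python3 -m creep '[[0.4,[0,0,-3],0],[0.4,[0,0,-6],0],[0.4,[0,0,-10],0],[0.4,[0,0,-14],0],[0.4,[-4,10,-16],0],[0.4,[-8,20,-16],0],[0.4,[-8,20,-16],0],[0.4,[-8,20,-16],0],[0.4,[-8,20,-16],0]]'|f; python3 - <<'E'
from h import *
np.set_printoptions(precision=1,suppress=True)
go([545,57,200])
J=manip.camera("side")[:,:,::-1].copy();T=manip.camera("top")[:,:,::-1].copy();cv2.imwrite("pics/s12.png",J);cv2.imwrite("pics/t12.png",T);J=J.astype(int);T=T.astype(int)
def show(I,v0,v1,u0,u1):
  m=((I[...,2]-I[...,0]>18)&(I.max(2)<140))
  for v in range(v0,v1): print(v,"".join("A" if m[v,u] else "#" if I[v,u].max()<60 else "." for u in range(u0,u1)))
show(J,205,264,272,326);show(T,185,250,262,315)
for z in(59,82,150): print(z,proj("side",[545,57.3,z]),proj("top",[545,57.3,z]))
E
```

```text
eef_pos: [544.6, 58.0, 80.0]
wrist_force: [0.1, 0.0, 0.4]
finger_gap: 65.7
eef_pos: [482.3, -151.9, 240.5]
wrist_force: [0.4, -0.0, -0.1]
finger_gap: 65.7
pos [ 482.3 -151.9  240.5] rot [ 3.1 -0.   0.1] F [ 0.4 -0.  -0.1] gap 65.7 t 23.95 | shift [  8.1 -20.2   4. ] turn 0
205 ......................................................
206 ......................................................
207 ......................................................
208 ......................................................
209 ......................................................
210 ......................................................
211 ####..................................................
212 ########..............................................
213 ############..........................................
214 ################......................................
215 ###################...................................
216 ###################...######..........................
217 ###################..##########......................#
218 ################################......................

[... 6118 characters left out ...]
................
245 .....................................................
246 .....................................................
247 .....................................................
248 .....................................................
249 .....................................................
59 (np.float64(298.6321145727455), np.float64(255.14045658946486)) (np.float64(287.03245014020087), np.float64(229.4220323917928))
82 (np.float64(298.46484651395076), np.float64(245.76208603921086)) (np.float64(286.7441477989181), np.float64(227.14838380331895))
150 (np.float64(297.9555139072477), np.float64(217.2048710311067)) (np.float64(285.8218313743704), np.float64(219.87468832284162))
```

The bottle sits in the cup (side: cap at 298,220, body centred on 298; both match a bottle standing upright on the floor), and the robot is clear. I hand in.

```bash
python3 -c "
from h import *
print(tri((286,221),(298,220.5)))
print(manip.sign_off())"
```

```text
(array([544.70920717,  57.29925207, 142.30802984]), np.float64(0.5420338430273546))
the job is handed in; nothing more can be done
None
```

The job is handed in, but no verdict came back: by the last images and force readings, the platform is level and bolted, the small amber bottle stands upright on the cup floor, and the arm is clear of everything. The big bottle, timer and carton were not touched.

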